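# Heft the abrasive tins and hold the fullest over the charging tray

### The job

Find the fullest of the three closed abrasive tins by feel: begin at the red end of the rack (the robot's left), lift each tin in turn about 5 cm clear of the rack, judge its weight and stand it gently back on its own black mark before lifting the next. Then finish with the heaviest tin still gripped and held up, upright and still, at least 12 cm above the middle of the steel tray, ready for its lid to come off: do not put it down or let go. The other two tins end standing on their marks (if the last tin is the heaviest, it need not go back first); keep all tins upright and leave everything else alone.

Things in the scene. Friction and masses are not known exactly. Their poses are not given: they have to be found in the camera images.
- tin_k_mid (a point): centre (38 mm above the underside, z up) of one of three look-alike closed round tins, bare metal with a green band, 54 mm diameter, 76 mm tall, standing on the rack. In each lies a solid abrasive puck, worn to a different degree, free to shift 5 mm: the fullest tin weighs 640 to 720 g in all, the others 170 to 410 g; neither look, name nor place tells which
- tin_m_mid (a point): centre (38 mm above the underside, z up) of one of three look-alike closed round tins, bare metal with a green band, 54 mm diameter, 76 mm tall, standing on the rack. In each lies a solid abrasive puck, worn to a different degree, free to shift 5 mm: the fullest tin weighs 640 to 720 g in all, the others 170 to 410 g; neither look, name nor place tells which
- tin_t_mid (a point): centre (38 mm above the underside, z up) of one of three look-alike closed round tins, bare metal with a green band, 54 mm diameter, 76 mm tall, standing on the rack. In each lies a solid abrasive puck, worn to a different degree, free to shift 5 mm: the fullest tin weighs 640 to 720 g in all, the others 170 to 410 g; neither look, name nor place tells which
- tin_k: the same tin as tin_k_mid; origin at the centre of its underside
- tin_m: the same tin as tin_m_mid; origin at the centre of its underside
- tin_t: the same tin as tin_t_mid; origin at the centre of its underside
- mark_first (a point): the black round mark (68 mm across) next to the red end (the robot's left end) on the rack; the point lies where the centre of a tin standing on the mark is: 38 mm above the rack's top, 56 mm above the table. Its x axis points across the rack, y along the row towards the red end
- mark_second (a point): the black round mark (68 mm across) in the middle on the rack; the point lies where the centre of a tin standing on the mark is: 38 mm above the rack's top, 56 mm above the table. Its x axis points across the rack, y along the row towards the red end
- mark_third (a point): the black round mark (68 mm across) at the plain end (the robot's right end) on the rack; the point lies where the centre of a tin standing on the mark is: 38 mm above the rack's top, 56 mm above the table. Its x axis points across the rack, y along the row towards the red end
- rack: fixed wooden board, 100 mm deep, 340 mm long, 18 mm high, with three black round marks in a row 105 mm apart and a red block (30 mm high) on its left end; origin under its centre, y along the row towards the red end
- tray_middle (a point): centre of the inner floor (3 mm above the table) of the shallow steel tray that lies beside the rack, to its left or its right; the tray's x axis is its long side
- tray: the shallow steel tray, fixed, 200 x 150 mm, 20 mm high, walls 3 mm; origin under its centre
- stone: white dressing stone lying loose in the tray, 70 x 28 x 20 mm; leave alone; origin at the centre of its underside
- jar: green glass jar with black cap, 72 mm diameter, 110 mm tall, beyond the rack and tray; leave alone; origin at the centre of its underside
- wrench: steel wrench lying beyond the rack and tray; leave alone; origin under its middle
- brush: brush lying beyond the rack and tray; leave alone; origin under its middle
- spare_ring: white flat spare ring, 110 mm diameter, 18 mm high, beyond the rack and tray; leave alone; origin at the centre of its underside
- mug: blue mug, 76 mm diameter, 90 mm tall, at the robot's left; leave alone; origin at the centre of its underside
Things that resemble listed ones, but are neither listed nor needed, are in the scene too. Leave any blue or yellow look-alike of the tin_m alone.

How it is judged (in metres and radians):
On the way, in this order (a step that is already met when the one before it is completed fails the run):
1. the tin of the first mark is lifted by the gripper at least 30 mm while the other two stand on their marks (distance between any of tin_k_mid, tin_m_mid, tin_t_mid and mark_second below 0.025 m and distance between any of tin_k_mid, tin_m_mid, tin_t_mid and mark_third below 0.025 m and ((height (world z) of tin_k_mid above 0.086 m and contact force between tin_k and the fingers above 1 N) or (height (world z) of tin_m_mid above 0.086 m and contact force between tin_m and the fingers above 1 N) or (height (world z) of tin_t_mid above 0.086 m and contact force between tin_t and the fingers above 1 N))), for 0.2 s.
2. the tin of the second mark is lifted by the gripper at least 30 mm while the other two stand on their marks (distance between any of tin_k_mid, tin_m_mid, tin_t_mid and mark_first below 0.025 m and distance between any of tin_k_mid, tin_m_mid, tin_t_mid and mark_third below 0.025 m and ((height (world z) of tin_k_mid above 0.086 m and contact force between tin_k and the fingers above 1 N) or (height (world z) of tin_m_mid above 0.086 m and contact force between tin_m and the fingers above 1 N) or (height (world z) of tin_t_mid above 0.086 m and contact force between tin_t and the fingers above 1 N))), for 0.2 s.
3. the tin of the third mark is lifted by the gripper at least 30 mm while the other two stand on their marks (distance between any of tin_k_mid, tin_m_mid, tin_t_mid and mark_first below 0.025 m and distance between any of tin_k_mid, tin_m_mid, tin_t_mid and mark_second below 0.025 m and ((height (world z) of tin_k_mid above 0.086 m and contact force between tin_k and the fingers above 1 N) or (height (world z) of tin_m_mid above 0.086 m and contact force between tin_m and the fingers above 1 N) or (height (world z) of tin_t_mid above 0.086 m and contact force between tin_t and the fingers above 1 N))), for 0.2 s.
At the end, for the whole second after the job is handed in: The heaviest tin is held still by the gripper alone (its puck, over 430 g, weighs on its inner floor), within 0.2 rad of upright, its centre over 135 mm above the table and within 50 mm of over the tray's middle; the other tins stand released, within 25 mm of their starts (((height (world z) of tin_k_mid above 0.135 m and horizontal distance between tin_k_mid and tray_middle below 0.05 m and angle between tin_k_mid's own z axis and vertical below 0.2 rad and contact force between tin_k and the fingers above 1 N and contact force between tin_k_c0 and anything else above 4.2 N and linear speed of tin_k below 0.03 m/s and contact force between tin_k and rack below 0.1 N and contact force between tin_k and tray below 0.1 N and contact force between tin_k and tin_m below 0.1 N and contact force between tin_k and tin_t below 0.1 N and contact force between tin_k and stone below 0.1 N and contact force between tin_k and jar below 0.1 N and contact force between tin_k and wrench below 0.1 N and contact force between tin_k and brush below 0.1 N and contact force between tin_k and spare_ring below 0.1 N and contact force between tin_k and mug below 0.1 N and distance of each of tin_m_mid, tin_t_mid from where it was at the start of the episode below 0.025 m and angle between each of tin_m_mid, tin_t_mid's own z axis and vertical below 0.1 rad and linear speed of each of tin_m, tin_t below 0.02 m/s and contact force between each of tin_m, tin_t and the fingers below 0.1 N) or (height (world z) of tin_m_mid above 0.135 m and horizontal distance between tin_m_mid and tray_middle below 0.05 m and angle between tin_m_mid's own z axis and vertical below 0.2 rad and contact force between tin_m and the fingers above 1 N and contact force between tin_m_c0 and anything else above 4.2 N and linear speed of tin_m below 0.03 m/s and contact force between tin_m and rack below 0.1 N and contact force between tin_m and tray below 0.1 N and contact force between tin_m and tin_k below 0.1 N and contact force between tin_m and tin_t below 0.1 N and contact force between tin_m and stone below 0.1 N and contact force between tin_m and jar below 0.1 N and contact force between tin_m and wrench below 0.1 N and contact force between tin_m and brush below 0.1 N and contact force between tin_m and spare_ring below 0.1 N and contact force between tin_m and mug below 0.1 N and distance of each of tin_k_mid, tin_t_mid from where it was at the start of the episode below 0.025 m and angle between each of tin_k_mid, tin_t_mid's own z axis and vertical below 0.1 rad and linear speed of each of tin_k, tin_t below 0.02 m/s and contact force between each of tin_k, tin_t and the fingers below 0.1 N) or (height (world z) of tin_t_mid above 0.135 m and horizontal distance between tin_t_mid and tray_middle below 0.05 m and angle between tin_t_mid's own z axis and vertical below 0.2 rad and contact force between tin_t and the fingers above 1 N and contact force between tin_t_c0 and anything else above 4.2 N and linear speed of tin_t below 0.03 m/s and contact force between tin_t and rack below 0.1 N and contact force between tin_t and tray below 0.1 N and contact force between tin_t and tin_k below 0.1 N and contact force between tin_t and tin_m below 0.1 N and contact force between tin_t and stone below 0.1 N and contact force between tin_t and jar below 0.1 N and contact force between tin_t and wrench below 0.1 N and contact force between tin_t and brush below 0.1 N and contact force between tin_t and spare_ring below 0.1 N and contact force between tin_t and mug below 0.1 N and distance of each of tin_k_mid, tin_m_mid from where it was at the start of the episode below 0.025 m and angle between each of tin_k_mid, tin_m_mid's own z axis and vertical below 0.1 rad and linear speed of each of tin_k, tin_m below 0.02 m/s and contact force between each of tin_k, tin_m and the fingers below 0.1 N))); the arm keeps its last pose, push and grip.
It fails at once if a tin is tipped more than about 30 degrees (angle between any of tin_k_mid, tin_m_mid, tin_t_mid's own z axis and vertical above 0.52 rad).
It fails at once if a tin is dropped or flung (faster than 1 m/s) (linear speed of any of tin_k, tin_m, tin_t above 1 m/s).
It fails at once if another loose thing is moved more than 30 mm (distance of any of stone, jar, wrench, brush, spare_ring, mug from where it was at the start of the episode above 0.03 m).
It also fails if it takes over 72 s, if anything falls off the work surface, if the arm or the gripper's body presses on something with over 40 N, if the wrist force passes 120 N, or if a joint passes its speed limit or range.

### The arm

A 6-joint arm with a two-finger parallel gripper is mounted at the origin on the work surface. World frame = base frame: x ahead of the robot, y to its left, z up, the work surface at z = 0. Lengths are in mm, angles in rad, forces in N, time in s.
With the tool pointing down it reaches from about 350 to 775 mm from the base axis. Payload 7.3 kg.
Tool frame: the origin (TCP) lies midway between the tips of the shut fingers; the grasp point (between the pads) lies 19 mm behind it; x points along the fingers, y is the direction in which the jaws open and shut, and the axes are right-handed (so a half turn about x gives the same grasp; the last joint's range is limited). The gripper opens to 92 mm and grips with 3 to 60 N. Pads are 19 mm wide; open, the fingers measure 130 mm over their backs; the gripper's body (75 mm by 190 mm) begins 47 mm behind the grasp point.
Start: joints at [-1.446, 0.342, 1.524, -0, 1.275, -0.146], TCP at [140.461, -505.881, 226.741] pointing down, gripper open.
Joint ranges: [-2.53, 2.53], [-0.77, 2.02], [0.04, 2.7], [-1, 4.14], [0.28, 2.66], [-3.11, 3.11]. Speed limits (rad/s): [2.57, 2.57, 3.14, 3.14, 3.14, 3.14].

### API

Orientations are given as [roll, pitch, yaw] about the fixed x, y, z axes, in that order (R = Rz(yaw) Ry(pitch) Rx(roll)).
In Python, from plant import get_obs, capture, close_job gives the robot as it stands. The module is installed in compiled form; this text tells all that it offers.
- The arm moves only by the tool send_rows, never from a script. Its argument "moves" is a list of rows, each a list of 4 numbers: the shift along the tool's x, y, z in mm, then the turn about the tool's x in degrees. In form: [[tx, ty, tz, yaw], ...]. A call has 1 to 8 rows; each row shifts and turns the commanded pose from where the row before left it, along the tool's axes as they then stand; what a row does not reach is not made up. A row lasts 1/8 s, in which the tool goes at most 62.5 mm and 10.7 degrees, less where a joint would pass 70% of its speed; a pose out of reach is approached as far as the arm can. A call with a gripper value outside its range is refused whole. "hand" is the opening, from 0 (shut) to 1 (fully open), set as the call begins (left out, the last holds). The fingers move at their own pace and stop on an object; the grip force is fixed at half the most. Time passes only in rows, so rows that do not move let the fingers close. It gives the time, the measured TCP pose, the force and the opening at its end, in the units of the state.
- get_obs(): the state, without advancing time (a new reading comes with each control period).
- capture(name): name is "side" or "top"; returns a dict with "image" (384x512x3 uint8, red, green, blue), "K" (3x3 intrinsics, pixels), "dist" ([k1, k2, p1, p2, k3] as OpenCV has them; the pictures are not rectified), "position" and "attitude" of the camera in the world. Camera axes: x right, y down, z forward; pixel columns grow to the right and rows downward; lengths in mm; the calibration is good to about 2 mm. A picture is of the moment at which its call begins. There is no depth.
- close_job(): hands the job in, once; it reports no verdict.
The state is a dict: "time": time; "joint_positions": joint angles; "dq": joint speeds; "tau": joint torques, N m; "tool_pos": TCP position; "tcp_rot": TCP orientation; "contact_force": force on the tool from outside, world axes, zero at the start; "moment": the same for the moment, N m; "grip_width": finger opening in mm.
Only numpy, scipy, OpenCV 4.12 (cv2) and the standard library are available. Lean on these libraries where they do the work, as an engineer would, in place of code of your own. Each camera call takes 0.05 s, during which the arm holds its last target. There are 200 camera calls.

## Working session

There is one attempt and no reset: what is moved stays moved. The work goes in short steps, Python scripts to look and compute and a tool call to move; the robot and the scene stay as the last step left them, time stands still between calls to the robot, and variables do not carry over. Pictures are saved under pics/ and viewed, about 8 in all and at most 12, crops included, and the job is handed in when it is done.

Besides the shell and the picture viewer there is one more tool, called after ">>>" as name(argument=value, ...) on one line, values as JSON. send_rows: Moves the arm, as the interface text tells. Its arguments: {"type":"object","properties":{"moves":{"type":"array","items":{"type":"array","items":{"type":"number"}}},"hand":{"type":"number"}},"required":["moves"]}

```bash
mkdir -p pics; python3 - <<'E'
from plant import get_obs,capture
import cv2,numpy as np
o=get_obs();print(o)
for n in("top","side"):
    c=capture(n);cv2.imwrite(f"pics/{n}0.png",c["image"][:,:,::-1])
    np.savez(f"{n}0.npz",**{k:np.array(v) for k,v in c.items()})
    print(n,c["K"],c["dist"],c["position"],c["attitude"])
E
```

```text
{'time': 0.0, 'joint_positions': array([-1.44600114e+00,  3.42674578e-01,  1.52504303e+00, -7.06310731e-06,
        1.27537828e+00, -1.46007886e-01]), 'dq': array([ 0.00045329, -0.00024153, -0.00014106,  0.00093293,  0.00138782,
        0.00048277]), 'tau': array([ 3.24854584e-03, -4.31232798e+01, -2.44221890e+01,  7.20433728e-02,
        5.57705818e-02, -1.08338377e-04]), 'tool_pos': array([ 140.40359987, -505.44783045,  226.06086756]), 'tcp_rot': array([-1.71231123,  1.56929308,  1.70008655]), 'contact_force': array([ 0.34556541, -0.06897754,  0.16606742]), 'moment': array([ 0.01311261, -0.02478908,  0.0405764 ]), 'grip_width': 91.87509250576335}
top [[365.81866781   0.         253.74230346]
 [  0.         365.81866781 194.38796493]
 [  0.           0.           1.        ]] [0.02576543 0.         0.         0.         0.        ] [ 298.49592936   43.06520163 1182.86886704] [-2.90505015 -0.00424266 -1.55893864]
side [[424.79935482   0.         260.89791858]
 [  0.         424.79935482 198.30953789]
 [  0.           0.           1.        ]] [-0.06698205  0.          0.          0.          0.        ] [-107.62137685  756.25434435  900.26443605] [-2.27820207  0.02270983 -2.38610919]
```

View pics/top0.png

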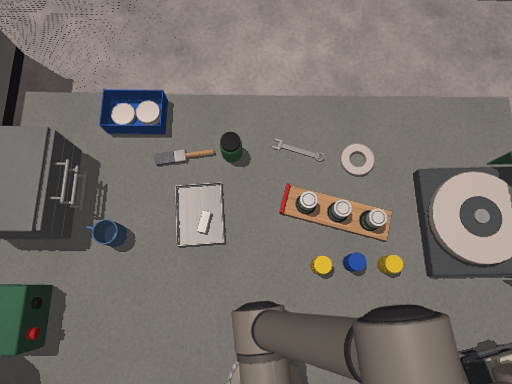

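View pics/side0.png

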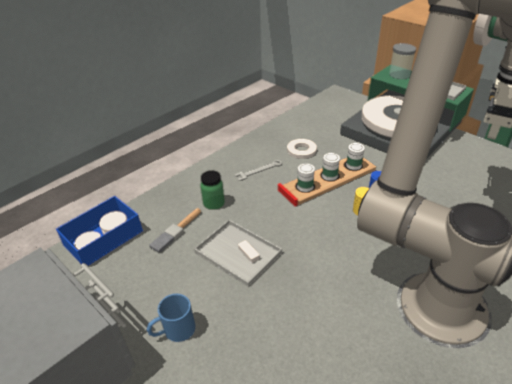

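The top view shows the three green-banded tins on the rack at about (307,203), (341,211) and (376,220), with the red end at (286,200). The tray is at (200,215). The blue and yellow look-alikes, at (322,265), (356,262) and (391,264), stand off the rack and so are not meant. Next I'll measure the tins and confirm them in one enlarged crop.

```bash
cat > h.py <<'E'
import numpy as np,cv2
from scipy.spatial.transform import Rotation as R
def load(n): return dict(np.load(n+".npz"))
def ray(c,p):
    u=cv2.undistortPoints(np.array([[p]],float),c["K"],c["dist"])[0,0]
    d=R.from_euler("xyz",c["attitude"]).as_matrix()@np.r_[u,1]
    return c["position"],d/np.linalg.norm(d)
def plane(c,p,z):
    o,d=ray(c,p); return o+d*(z-o[2])/d[2]
def tri(c1,p1,c2,p2):
    o1,d1=ray(c1,p1);o2,d2=ray(c2,p2)
    s=np.linalg.lstsq(np.c_[d1,-d2],o2-o1,rcond=None)[0]
    a,b=o1+s[0]*d1,o2+s[1]*d2
    return (a+b)/2,np.linalg.norm(a-b)
def blobs(m,lo,box):
    k=np.zeros_like(m);x0,y0,x1,y1=box;k[y0:y1,x0:x1]=m[y0:y1,x0:x1]
    n,_,st,ce=cv2.connectedComponentsWithStats(k)
    return [(ce[i].round(1).tolist(),st[i].tolist()) for i in range(1,n) if st[i][4]>=lo]
E
python3 - <<'E'
from h import *
t,s=load("top0"),load("side0")
for n,c,bx in(("top",t,(280,180,395,245)),("side",s,(275,135,380,205))):
    h=cv2.cvtColor(c["image"],cv2.COLOR_RGB2HSV)
    print(n,"light",blobs(((h[...,1]<50)&(h[...,2]>120)).astype(np.uint8),15,bx))
    print(n,"green",blobs(((h[...,1]>90)&(h[...,0]>45)&(h[...,0]<90)).astype(np.uint8),8,bx))
    print(n,"red",blobs(((h[...,1]>150)&((h[...,0]<6)|(h[...,0]>172))).astype(np.uint8),15,bx))
a=cv2.resize(t["image"][180:245,275:400],None,fx=6,fy=6,interpolation=2)[:300]
b=cv2.resize(s["image"][135:205,272:392],None,fx=6,fy=6,interpolation=2)[:,:750]
a=cv2.resize(t["image"][182:242,275:400],(625,300),interpolation=2)
b=cv2.resize(s["image"][140:200,272:397],(625,300),interpolation=2)
cv2.imwrite("pics/crop.png",np.vstack([a,b])[:,:,::-1])
E
```

```text
top light [([344.5, 189.3], [280, 180, 115, 30, 1251]), ([390.5, 183.2], [387, 180, 8, 6, 16]), ([308.3, 199.2], [300, 191, 18, 17, 226]), ([342.2, 207.7], [334, 200, 18, 17, 233]), ([377.3, 217.0], [369, 209, 18, 17, 241]), ([297.5, 230.8], [280, 215, 50, 30, 839]), ([392.3, 222.5], [391, 219, 4, 7, 15]), ([391.8, 238.0], [388, 233, 7, 12, 42]), ([375.2, 241.8], [373, 239, 6, 6, 16]), ([384.3, 242.2], [380, 240, 9, 5, 19])]
top green [([332.4, 214.8], [331, 212, 5, 6, 8]), ([367.2, 224.0], [364, 217, 11, 12, 24])]
top red [([284.5, 198.5], [280, 183, 10, 31, 118])]
side light [([314.2, 156.4], [275, 135, 105, 70, 3498]), ([352.2, 166.8], [347, 164, 13, 5, 33]), ([327.5, 177.5], [322, 175, 14, 5, 36]), ([340.7, 193.5], [302, 174, 69, 31, 800]), ([372.4, 195.2], [362, 181, 18, 24, 285]), ([303.0, 189.1], [298, 186, 13, 6, 36])]
side green [([353.8, 162.0], [348, 159, 13, 6, 53]), ([329.8, 172.6], [323, 170, 14, 6, 52]), ([305.1, 183.8], [298, 181, 15, 6, 54])]
side red [([287.5, 194.2], [278, 184, 20, 21, 168])]
```

View pics/crop.png

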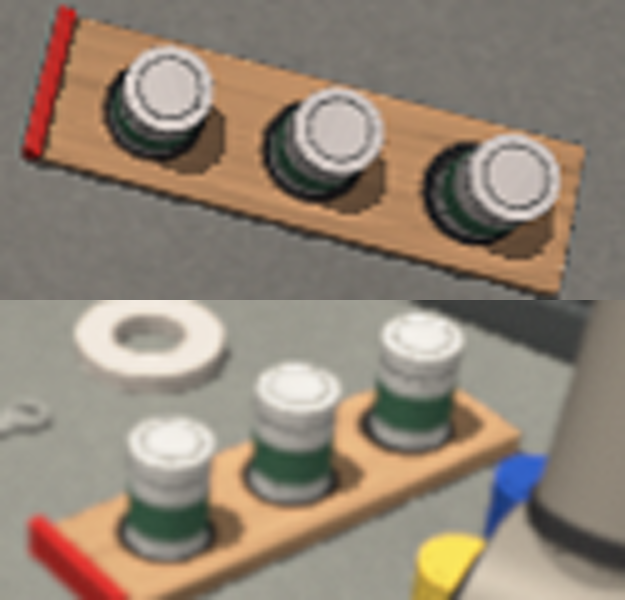

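The crop confirms the row of three bare-metal tins with green bands and white lids. The lids are at (308,199), (342,208) and (377,217) in the top view, and at (306,168), (331,157) and (357,147) in the side view.

```bash
python3 - <<'E'
from h import *
t,s=load("top0"),load("side0")
T=[(308.3,199.2),(342.2,207.7),(377.3,217.0)];S=[(305.8,168),(331,156.8),(356.2,146.8)]
P=[]
for a,b in zip(T,S):
    p,e=tri(t,a,s,b);q=plane(t,a,94);r=plane(s,b,94);P.append(q);print(p.round(1),e.round(1),"plane94",q.round(1),r.round(1))
d=P[0]-P[2];print("row yaw",np.degrees(np.arctan2(d[1],d[0])),np.linalg.norm(d))
# rack corners from crop (top), height check in two views; yellow cans
rc=lambda x,y:(275+x/5-.4,182+y/5-.4)
for n,p in(("rack TL",rc(78,15)),("TR",rc(583,150)),("BR",rc(558,292)),("BL",rc(42,158))):print(n,plane(t,p,18).round(1))
h=cv2.cvtColor(t["image"],cv2.COLOR_RGB2HSV)
for n,l in(("yel",(20,35)),("blu",(105,125))):
    for b in blobs(((h[...,1]>150)&(h[...,0]>=l[0])&(h[...,0]<=l[1])&(h[...,2]>60)).astype(np.uint8),60,(300,240,410,285)):print(n,b,plane(t,b[0],76).round(1))
for n,p in(("tray",(177,184)),("",(221,183)),("",(225,245)),("",(179,247))):print(n,plane(t,p,20).round(1))
for p in((197,251.5),(230,222.5),(282,248),(248,280)):print("side tray",plane(s,p,20).round(1))
o=(140.4,-505.4,226)
print(R.from_euler("xyz",[-1.71231123,1.56929308,1.70008655]).as_matrix().round(3))
E
```

```text
[ 549.7 -125.2   90.3] 1.8 plane94 [ 548.  -125.1   94. ] [ 547.5 -120.8   94. ]
[ 524.6 -227.    92.1] 2.9 plane94 [ 522.9 -227.3   94. ] [ 524.4 -224.1   94. ]
[ 496.6 -331.9   91.9] 1.1 plane94 [ 495.7 -331.4   94. ] [ 495.5 -328.8   94. ]
row yaw 75.77336319943993 212.82345993241083
rack TL [614.1 -78.4  18. ]
TR [ 527.8 -403.5   18. ]
BR [ 435.9 -380.6   18. ]
BL [517.9 -54.   18. ]
yel ([390.0, 263.9], [377, 255, 26, 18, 385]) [ 358.4 -365.4   76. ]
yel ([321.1, 264.7], [311, 256, 21, 18, 311]) [ 353.  -161.2   76. ]
blu ([354.4, 261.8], [343, 253, 23, 18, 336]) [ 362.9 -260.4   76. ]
tray [610.7 294.   20. ]
 [616.  149.7  20. ]
 [413.1 130.4  20. ]
 [405.2 275.1  20. ]
side tray [589.4 306.5  20. ]
side tray [605.6 163.4  20. ]
side tray [421.8 137.   20. ]
side tray [413.  281.8  20. ]
[[-0.     0.268 -0.964]
 [ 0.001 -0.964 -0.268]
 [-1.    -0.001 -0.   ]]
```

>>> send_rows(moves=[[0,-25.8,-49.5,0],[0,-25.8,-49.5,0],[0,-25.8,-49.5,0],[0,-25.8,-49.5,0],[0,-25.8,-49.5,0],[0,-25.8,-49.5,0],[0,-25.8,-49.5,0],[0,-25.8,-49.5,0]], hand=1)

```text
time: 1.1
tool_pos: [467.9, -199.5, 226.5]
tcp_rot: [-0.267, 1.57, -3.138]
contact_force: [1.3, -1.0, -0.5]
grip_width: 91.5
```

>>> send_rows(moves=[[0,-25.8,-49.5,0],[0,-25.8,-49.5,0],[0,0,0,-10],[0,0,0,-10],[0,0,0,-10],[0,0,0,-10],[0,0,0,-10],[0,0,0,-10.3]])

```text
time: 2.1
tool_pos: [548.2, -124.8, 226.2]
tcp_rot: [-1.602, 1.57, 2.868]
contact_force: [-0.8, -0.5, 0.6]
grip_width: 92.4
```

>>> send_rows(moves=[[30,0,0,0],[30,0,0,0],[0,0,0,0]])

```text
time: 2.48
tool_pos: [546.8, -124.3, 164.4]
tcp_rot: [-1.669, 1.565, 2.796]
contact_force: [-1.0, -0.7, 0.1]
grip_width: 91.5
```

```bash
cat > st.py <<'E'
from h import *
from plant import get_obs,capture
o=get_obs();M=R.from_euler("xyz",o["tcp_rot"]).as_matrix()
print("t",round(o["time"],2),"pos",o["tool_pos"].round(1),"F",o["contact_force"].round(2),"w",round(o["grip_width"],1),"q6",o["joint_positions"].round(2));print(M.round(3))
for n,p in(("tin1",(548,-124)),("tin2",(523.5,-226.5)),("tin3",(496,-331)),("tray",(509,216))):
    d=np.r_[p,0]-o["tool_pos"];d[2]=0;print(n,"tool shift",(M.T@d).round(1))
def snap(n,tag,box):
    c=capture(n);np.savez(tag+".npz",**{k:np.array(v) for k,v in c.items()})
    x0,y0,x1,y1=box;i=c["image"][y0:y1,x0:x1];f=min(750/i.shape[1],550/i.shape[0])
    cv2.imwrite(f"pics/{tag}.png",cv2.resize(i,None,fx=f,fy=f,interpolation=2)[:,:,::-1])
E
python3 -c "
from st import *
snap('top','top1',(270,150,400,250));snap('side','side1',(250,90,400,210))
a=cv2.imread('pics/top1.png');b=cv2.imread('pics/side1.png');a=cv2.resize(a,(400,308));b=cv2.resize(b,(400,308));cv2.imwrite('pics/a1.png',np.hstack([a,b]))"
```

```text
t 2.48 pos [ 546.8 -124.3  164.4] F [-1.02 -0.74  0.11] w 91.5 q6 [-0.36  0.47  1.51 -0.    1.17 -0.11]
[[-0.005  0.97  -0.245]
 [ 0.002 -0.245 -0.97 ]
 [-1.    -0.006 -0.001]]
tin1 tool shift [-0.   1.1 -0.6]
tin2 tool shift [-1.000e-01  2.400e+00  1.048e+02]
tin3 tool shift [-1.000e-01  1.400e+00  2.129e+02]
tray tool shift [   0.9 -120.  -320.7]
```

View pics/a1.png

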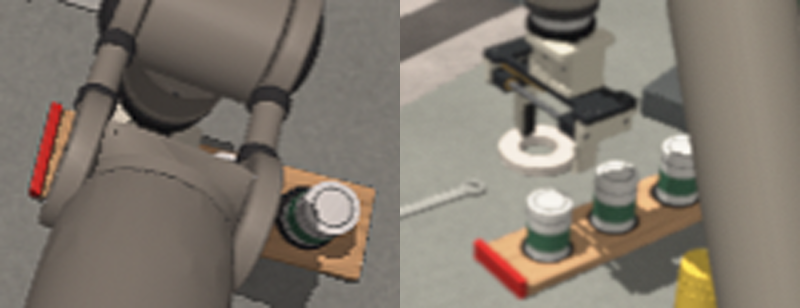

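The side crop shows the open fingers above the first tin: finger midpoint at about column 557, tin lid at about 549. I'm going down to grip it.

>>> send_rows(moves=[[25,0.5,-0.5,0],[25,0.5,0,0],[25,0,0,0],[20,0,0,0],[17,0,0,0],[11,0,0,0],[0,0,0,0]])

```text
time: 3.45
tool_pos: [549.7, -124.7, 43.9]
tcp_rot: [0.734, 1.571, -1.085]
contact_force: [0.2, -0.7, -0.0]
grip_width: 91.9
```

>>> send_rows(moves=[[0,0,0,0],[0,0,0,0],[0,0,0,0],[0,0,0,0],[0,0,0,0],[0,0,0,0],[0,0,0,0]], hand=0)

```text
time: 4.32
tool_pos: [549.5, -124.7, 43.9]
tcp_rot: [0.813, 1.571, -1.005]
contact_force: [-1.5, 0.4, 3.3]
grip_width: 53.3
```

```bash
python3 -c "
from st import *"
```

```text
t 4.33 pos [ 549.5 -124.7   43.9] F [-1.52  0.44  3.35] w 53.3 q6 [-0.36  0.61  1.63 -0.    0.89 -0.11]
[[ 0.     0.97  -0.245]
 [-0.    -0.245 -0.97 ]
 [-1.     0.     0.   ]]
tin1 tool shift [-0.  -1.6 -0.3]
tin2 tool shift [  0.   -0.3 105.1]
tin3 tool shift [  0.   -1.3 213.1]
tray tool shift [-1.000e-01 -1.228e+02 -3.204e+02]
```

>>> send_rows(moves=[[-5,0,0,0],[-12,0,0,0],[-13,0,0,0],[-12,0,0,0],[-8,0,0,0],[0,0,0,0],[0,0,0,0],[0,0,0,0]])

```text
time: 5.32
tool_pos: [549.2, -124.5, 93.2]
tcp_rot: [-1.603, 1.57, 2.862]
contact_force: [-0.6, -0.0, -6.1]
grip_width: 53.8
```

>>> send_rows(moves=[[0,0,0,0],[0,0,0,0],[0,0,0,0],[0,0,0,0]])

```text
time: 5.82
tool_pos: [549.5, -124.6, 93.7]
tcp_rot: [-0.068, 1.571, -1.886]
contact_force: [0.2, -0.7, -6.7]
grip_width: 53.7
```

```bash
python3 -c "
from st import *
snap('side','side2',(250,90,400,210));print(get_obs()['contact_force'],get_obs()['tau'].round(2))
snap('side','side2b',(250,90,400,210));print(get_obs()['contact_force'])"
```

```text
t 5.83 pos [ 549.5 -124.6   93.7] F [ 0.25 -0.67 -6.74] w 53.7 q6 [-0.36  0.55  1.59 -0.    1.   -0.11]
[[-0.     0.97  -0.245]
 [-0.    -0.245 -0.97 ]
 [-1.    -0.     0.   ]]
tin1 tool shift [-0.  -1.6 -0.3]
tin2 tool shift [  0.   -0.2 105.1]
tin3 tool shift [  0.   -1.3 213.2]
tray tool shift [  -0.  -122.7 -320.3]
[-0.01734249 -0.77526384 -6.35653497] [-0.000e+00 -5.315e+01 -2.252e+01  6.000e-02  5.000e-02 -0.000e+00]
[ 0.59870001  0.7550353  -5.64742104]
```

View pics/side2.png

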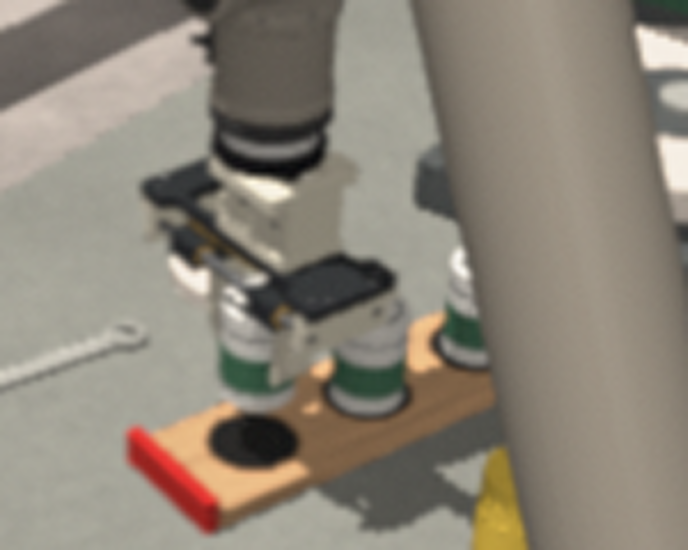

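The side crop shows the first tin hanging upright above its bare black mark at (253,440), and the wrist reads about 6.3 N, so roughly 640 g. I'm setting it back.

>>> send_rows(moves=[[0,0,0,0],[8,0,0,0],[12,0,0,0],[12,0,0,0],[9,0,0,0],[5,0,0,0],[2,0,0,0],[1,0,0,0]])

```text
time: 6.92
tool_pos: [549.7, -124.7, 44.8]
tcp_rot: [1.347, 1.57, -0.472]
contact_force: [0.8, 0.3, -7.2]
grip_width: 53.9
```

>>> send_rows(moves=[[0.5,0,0,0],[0.5,0,0,0],[0,0,0,0],[0,0,0,0]])

```text
time: 7.42
tool_pos: [549.6, -124.7, 43.9]
tcp_rot: [1.216, 1.57, -0.602]
contact_force: [-0.5, 0.5, -5.7]
grip_width: 54.4
```

>>> send_rows(moves=[[0.5,0,0,0],[0,0,0,0],[0,0,0,0]])

```text
time: 7.8
tool_pos: [549.7, -124.7, 43.9]
tcp_rot: [1.321, 1.57, -0.497]
contact_force: [-2.5, 0.8, 4.8]
grip_width: 54.2
```

>>> send_rows(moves=[[0.5,0,0,0],[0,0,0,0],[0,0,0,0]])

```text
time: 8.18
tool_pos: [549.7, -124.7, 43.9]
tcp_rot: [1.297, 1.57, -0.521]
contact_force: [-4.3, 1.6, 9.0]
grip_width: 53.9
```

>>> send_rows(moves=[[-0.5,0,0,0],[0,0,0,0]])

```text
time: 8.43
tool_pos: [549.7, -124.7, 43.9]
tcp_rot: [1.302, 1.57, -0.516]
contact_force: [-2.8, 0.8, 6.8]
grip_width: 53.9
```

>>> send_rows(moves=[[0,0,0,0],[0,0,0,0],[0,0,0,0],[0,0,0,0],[0,0,0,0],[0,0,0,0]], hand=1)

```text
time: 9.18
tool_pos: [549.5, -124.6, 43.2]
tcp_rot: [0.455, 1.571, -1.363]
contact_force: [-0.3, -0.2, -0.1]
grip_width: 91.8
```

>>> send_rows(moves=[[-15,0,0,0],[-30,0,0,0],[-35,0,0,0],[-35,0,0,0],[0,0,40,0],[0,0,45,0],[0,0,20,0],[0,0,0,0]])

```text
time: 10.18
tool_pos: [523.6, -227.2, 158.7]
tcp_rot: [1.717, 1.57, -0.103]
contact_force: [-0.3, -0.1, 0.3]
grip_width: 91.3
```

```bash
python3 -c "
from st import *
c=load('side2');print('mark1',plane(c,(305-.4,185.7-.4),18))
snap('side','side3',(250,90,400,210))"
```

```text
t 10.18 pos [ 523.6 -227.2  158.7] F [-0.3  -0.07  0.3 ] w 91.3 q6 [-0.54  0.48  1.5   0.    1.16 -0.29]
[[ 0.     0.969 -0.247]
 [-0.    -0.247 -0.969]
 [-1.     0.    -0.   ]]
tin1 tool shift [   0.    -1.9 -106. ]
tin2 tool shift [-0.  -0.3 -0.7]
tin3 tool shift [ -0.   -1.1 107.4]
tray tool shift [  -0.  -123.7 -425.8]
mark1 [ 552.18064214 -125.78800481   18.        ]
```

View pics/side3.png

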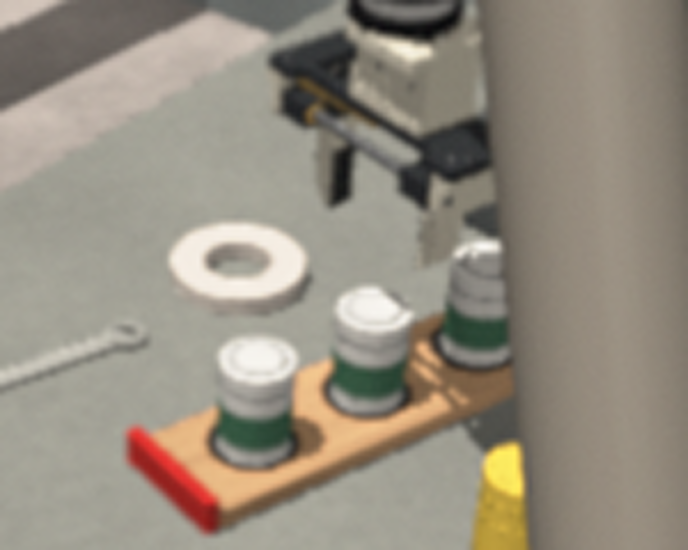

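The first tin is back, upright and centred on its mark at (255,440), and the gripper is above the second tin.

>>> send_rows(moves=[[25,0,0,0],[25,0,0,0],[25,0,0,0],[18,0,0,0],[14,0,0,0],[8,0,0,0],[0,0,0,0]])

```text
time: 11.1
tool_pos: [523.8, -226.0, 43.0]
tcp_rot: [-1.831, 1.57, 2.635]
contact_force: [-0.2, 0.3, 0.5]
grip_width: 91.7
```

>>> send_rows(moves=[[0,0,0,0],[0,0,0,0],[0,0,0,0],[0,0,0,0],[0,0,0,0],[0,0,0,0],[0,0,0,0]], hand=0)

```text
time: 11.98
tool_pos: [524.0, -226.6, 43.4]
tcp_rot: [1.152, 1.57, -0.666]
contact_force: [-0.1, -0.7, 2.4]
grip_width: 55.0
```

>>> send_rows(moves=[[-5,0,0,0],[-12,0,0,0],[-13,0,0,0],[-12,0,0,0],[-8,0,0,0],[0,0,0,0],[0,0,0,0],[0,0,0,0]])

```text
time: 12.98
tool_pos: [523.5, -226.3, 92.7]
tcp_rot: [-1.8, 1.57, 2.665]
contact_force: [0.3, -0.8, -2.6]
grip_width: 54.7
```

>>> send_rows(moves=[[0,0,0,0],[0,0,0,0],[0,0,0,0]])

```text
time: 13.35
tool_pos: [523.7, -226.4, 93.1]
tcp_rot: [-1.076, 1.571, -2.894]
contact_force: [-0.4, -0.0, -1.3]
grip_width: 54.5
```

```bash
python3 -c "
from st import *
snap('side','side4',(250,90,400,210));print(get_obs()['contact_force'])
snap('side','side4b',(250,90,400,210));print(get_obs()['contact_force'])"
```

```text
t 13.35 pos [ 523.7 -226.4   93.1] F [-0.39 -0.02 -1.31] w 54.5 q6 [-0.54  0.56  1.57 -0.    1.01 -0.29]
[[-0.     0.97  -0.245]
 [-0.    -0.245 -0.97 ]
 [-1.    -0.     0.   ]]
tin1 tool shift [  -0.    -1.6 -105.2]
tin2 tool shift [ 0.  -0.2  0.1]
tin3 tool shift [  0.   -1.3 108.2]
tray tool shift [  -0.  -122.7 -425.3]
[-0.04912766  0.00822547 -1.57892811]
[-0.26637334  0.8373855  -1.81751488]
```

The second tin weighs about 1.8 N (roughly 180 g), so it is light. I'm putting it back.

>>> send_rows(moves=[[8,0,0,0],[12,0,0,0],[12,0,0,0],[9,0,0,0],[5,0,0,0],[2,0,0,0],[1,0,0,0],[0,0,0,0]])

```text
time: 14.45
tool_pos: [523.9, -226.5, 44.5]
tcp_rot: [1.101, 1.57, -0.718]
contact_force: [-0.1, 0.6, -2.0]
grip_width: 54.9
```

>>> send_rows(moves=[[0.5,0,0,0],[0.5,0,0,0],[0,0,0,0],[0,0,0,0]])

```text
time: 14.95
tool_pos: [523.9, -226.5, 43.4]
tcp_rot: [1.094, 1.57, -0.725]
contact_force: [-0.2, 0.3, 0.4]
grip_width: 54.8
```

>>> send_rows(moves=[[0.4,0,0,0],[0,0,0,0],[0,0,0,0]])

```text
time: 15.32
tool_pos: [523.9, -226.5, 43.4]
tcp_rot: [1.079, 1.57, -0.739]
contact_force: [-2.5, 0.5, 4.6]
grip_width: 54.9
```

>>> send_rows(moves=[[0,0,0,0],[0,0,0,0],[0,0,0,0],[0,0,0,0],[0,0,0,0],[0,0,0,0]], hand=1)

```text
time: 16.08
tool_pos: [523.8, -226.5, 42.8]
tcp_rot: [0.281, 1.571, -1.537]
contact_force: [-0.4, 0.4, 0.5]
grip_width: 91.8
```

>>> send_rows(moves=[[-15,0,0,0],[-30,0,0,0],[-35,0,0,0],[-35,0,0,0],[0,-0.5,40,0],[0,-0.5,45,0],[0,0,23,0],[0,0,0,0]])

```text
time: 17.08
tool_pos: [495.9, -332.0, 158.2]
tcp_rot: [1.548, 1.57, -0.273]
contact_force: [-0.2, 0.3, 0.2]
grip_width: 91.9
```

```bash
python3 -c "
from st import *
snap('side','side5',(250,90,400,210))
a=cv2.imread('pics/side4.png');b=cv2.imread('pics/side5.png');cv2.imwrite('pics/a5.png',cv2.resize(np.hstack([a,b]),(790,315)))"
```

```text
t 17.07 pos [ 495.9 -332.   158.2] F [-0.21  0.31  0.2 ] w 91.9 q6 [-0.72  0.53  1.42  0.    1.19 -0.47]
[[ 0.     0.969 -0.247]
 [-0.    -0.247 -0.969]
 [-1.     0.     0.   ]]
tin1 tool shift [  -0.    -1.  -214.4]
tin2 tool shift [  -0.     0.6 -109.1]
tin3 tool shift [-0.  -0.2 -1. ]
tray tool shift [-1.000e-01 -1.229e+02 -5.342e+02]
```

View pics/a5.png

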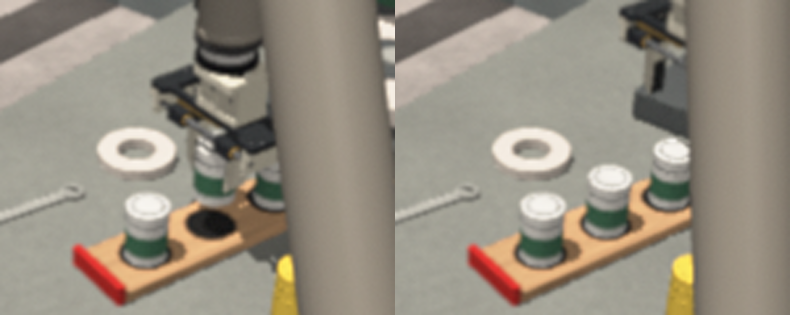

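In the left half the second tin hangs clear of its mark. In the right half all three tins stand on their marks and the gripper is above the third.

>>> send_rows(moves=[[25,0,-1,0],[25,0,0,0],[25,0,0,0],[18,0,0,0],[14,0,0,0],[8,0,0,0],[0,0,0,0]])

```text
time: 18.0
tool_pos: [496.6, -329.5, 42.6]
tcp_rot: [-2.059, 1.57, 2.406]
contact_force: [0.9, 0.2, -0.9]
grip_width: 91.8
```

>>> send_rows(moves=[[0,0,0,0],[0,0,0,0],[0,0,0,0],[0,0,0,0],[0,0,0,0],[0,0,0,0],[0,0,0,0]], hand=0)

```text
time: 18.88
tool_pos: [496.8, -330.1, 43.0]
tcp_rot: [1.023, 1.57, -0.796]
contact_force: [0.7, -0.7, 2.2]
grip_width: 54.0
```

>>> send_rows(moves=[[-5,0,0,0],[-12,0,0,0],[-13,0,0,0],[-12,0,0,0],[-8,0,0,0],[0,0,0,0],[0,0,0,0],[0,0,0,0]])

```text
time: 19.88
tool_pos: [496.3, -329.7, 92.3]
tcp_rot: [-1.963, 1.57, 2.502]
contact_force: [-0.2, -0.2, -3.2]
grip_width: 54.3
```

>>> send_rows(moves=[[0,0,0,0],[0,0,0,0],[0,0,0,0]])

```text
time: 20.25
tool_pos: [496.6, -329.9, 92.8]
tcp_rot: [-0.748, 1.571, -2.567]
contact_force: [0.0, 0.0, -3.7]
grip_width: 54.6
```

```bash
python3 -c "
from st import *
snap('top','top6',(270,150,400,250));print(get_obs()['contact_force'])
snap('side','side6',(250,90,400,210));print(get_obs()['contact_force'])"
```

```text
t 20.25 pos [ 496.6 -329.9   92.8] F [ 0.    0.04 -3.69] w 54.6 q6 [-0.71  0.6   1.49 -0.    1.05 -0.47]
[[-0.     0.97  -0.245]
 [-0.    -0.245 -0.97 ]
 [-1.    -0.     0.   ]]
tin1 tool shift [  -0.    -0.6 -212.3]
tin2 tool shift [  -0.     0.8 -106.9]
tin3 tool shift [ 0.  -0.3  1.2]
tray tool shift [  -0.  -121.7 -532.3]
[ 0.65524428  0.60630447 -3.29845954]
[-0.61289275 -0.0404635  -3.02877456]
```

The readings are about 6.3 N, 1.8 N and 3.4 N, so the first tin is clearly the heaviest. I'm putting the third back.

>>> send_rows(moves=[[8,0,0,0],[12,0,0,0],[12,0,0,0],[9,0,0,0],[5,0,0,0],[2,0,0,0],[1,0,0,0],[0,0,0,0]])

```text
time: 21.35
tool_pos: [496.7, -330.1, 44.1]
tcp_rot: [1.013, 1.57, -0.805]
contact_force: [0.0, -0.3, -4.2]
grip_width: 54.0
```

>>> send_rows(moves=[[0.5,0,0,0],[0.5,0,0,0],[0,0,0,0],[0,0,0,0]])

```text
time: 21.85
tool_pos: [496.7, -330.0, 43.1]
tcp_rot: [0.886, 1.57, -0.932]
contact_force: [-0.0, 1.0, -0.8]
grip_width: 54.4
```

>>> send_rows(moves=[[0.4,0,0,0],[0,0,0,0],[0,0,0,0]])

```text
time: 22.22
tool_pos: [496.7, -330.0, 43.0]
tcp_rot: [0.96, 1.57, -0.858]
contact_force: [-1.8, 1.8, 6.0]
grip_width: 54.2
```

>>> send_rows(moves=[[0,0,0,0],[0,0,0,0],[0,0,0,0],[0,0,0,0],[0,0,0,0],[0,0,0,0]], hand=1)

```text
time: 22.98
tool_pos: [496.6, -329.9, 42.4]
tcp_rot: [0.452, 1.571, -1.367]
contact_force: [-0.3, 0.3, 0.0]
grip_width: 92.2
```

>>> send_rows(moves=[[-15,0,0,0],[-30,0,0,0],[-35,0,0,0],[-35,0,0,0],[0,0,-35,0],[0,0,-45,0],[0,0,-45,0],[0,0,-45,0]])

```text
time: 23.98
tool_pos: [538.7, -163.9, 158.8]
tcp_rot: [1.37, 1.569, -0.449]
contact_force: [0.0, 0.3, 0.1]
grip_width: 92.0
```

>>> send_rows(moves=[[0,0,-30,0],[0,0,-13,0],[0,0,0,0]])

```text
time: 24.35
tool_pos: [549.0, -123.3, 158.0]
tcp_rot: [1.103, 1.57, -0.715]
contact_force: [-0.1, -1.1, -0.2]
grip_width: 91.7
```

```bash
python3 -c "
from st import *
snap('side','side7',(250,90,400,210));snap('top','top7',(270,150,400,250))
a=cv2.imread('pics/top7.png');b=cv2.imread('pics/side7.png');a=cv2.resize(a,(400,308));b=cv2.resize(b,(400,308));cv2.imwrite('pics/a7.png',np.hstack([a,b]))"
```

```text
t 24.35 pos [ 549.  -123.3  158. ] F [-0.07 -1.09 -0.25] w 91.7 q6 [-0.36  0.47  1.52 -0.    1.15 -0.11]
[[ 0.001  0.97  -0.244]
 [-0.001 -0.244 -0.97 ]
 [-1.     0.001  0.   ]]
tin1 tool shift [-0.  -0.8  0.9]
tin2 tool shift [  0.    0.5 106.3]
tin3 tool shift [ 1.000e-01 -7.000e-01  2.144e+02]
tray tool shift [-2.000e-01 -1.215e+02 -3.193e+02]
```

View pics/a7.png

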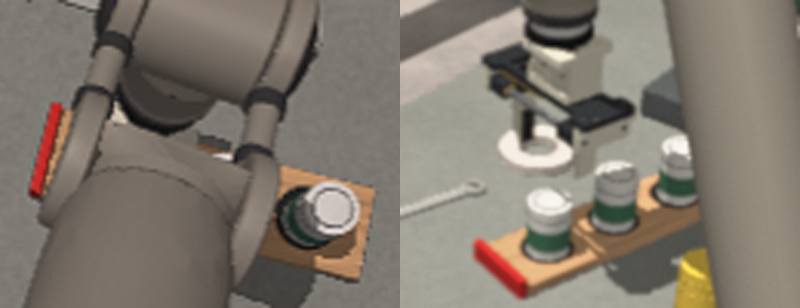

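All three tins stand on their marks with the gripper above the first. I'm gripping it again and raising it.

>>> send_rows(moves=[[25,0,1,0],[25,0,0,0],[25,0,0,0],[18,0,0,0],[14,0,0,0],[7,0,0,0],[0,0,0,0]])

```text
time: 25.32
tool_pos: [548.4, -124.7, 43.3]
tcp_rot: [-1.346, 1.57, 3.118]
contact_force: [0.6, 0.1, -0.6]
grip_width: 91.7
```

>>> send_rows(moves=[[0,0,0,0],[0,0,0,0],[0,0,0,0],[0,0,0,0],[0,0,0,0],[0,0,0,0],[0,0,0,0]], hand=0)

```text
time: 26.2
tool_pos: [549.0, -124.5, 43.7]
tcp_rot: [1.454, 1.57, -0.364]
contact_force: [1.9, -0.7, 1.5]
grip_width: 54.0
```

>>> send_rows(moves=[[-5,0,0,0],[-15,0,0,0],[-24,0,0,0],[-28,0,0,0],[-28,0,0,0],[-24,0,0,0],[-16,0,0,0],[-10,0,0,0]])

```text
time: 27.2
tool_pos: [548.2, -124.3, 194.5]
tcp_rot: [0.907, 1.571, -0.911]
contact_force: [0.2, -1.1, -6.4]
grip_width: 53.9
```

>>> send_rows(moves=[[0,0,0,0],[0,-3,-8,0],[0,-7,-18,0],[0,-10,-26,0],[0,-12,-32,0],[0,-13,-34,0],[0,-13,-34,0],[0,-13,-34,0]])

```text
time: 28.2
tool_pos: [524.2, 75.8, 193.0]
tcp_rot: [-1.611, 1.57, 2.854]
contact_force: [1.4, -0.2, -6.8]
grip_width: 53.9
```

>>> send_rows(moves=[[0,-13,-34,0],[0,-13,-34,0],[0,-11,-29,0],[0,-8,-21,0],[0,-5,-12,0],[0,-2,-4,0],[0,0,0,0],[0,0,0,0]])

```text
time: 29.2
tool_pos: [507.8, 215.3, 193.4]
tcp_rot: [0.084, 1.57, -1.735]
contact_force: [-0.2, 0.1, -8.2]
grip_width: 53.7
```

```bash
python3 -c "
from st import *
snap('side','side8',(100,40,400,290));print(get_obs()['contact_force'])
snap('top','top8',(150,130,400,280));print(get_obs()['contact_force'])
a=cv2.imread('pics/top8.png');b=cv2.imread('pics/side8.png');a=cv2.resize(a,(400,240));b=cv2.resize(b,(400,333));a=cv2.copyMakeBorder(a,0,93,0,0,0);cv2.imwrite('pics/a8.png',np.hstack([a,b]))"
```

```text
t 29.2 pos [507.8 215.3 193.4] F [-0.16  0.14 -8.21] w 53.7 q6 [ 0.26  0.42  1.5  -0.    1.22  0.51]
[[-0.     0.969 -0.246]
 [-0.    -0.246 -0.969]
 [-1.     0.     0.   ]]
tin1 tool shift [1.000e-01 1.224e+02 3.190e+02]
tin2 tool shift [2.000e-01 1.238e+02 4.244e+02]
tin3 tool shift [2.000e-01 1.229e+02 5.324e+02]
tray tool shift [-0.  1. -1.]
[-0.54408617 -0.6165602  -6.77213594]
[ 0.18220009  0.55521357 -7.15609168]
```

View pics/a8.png

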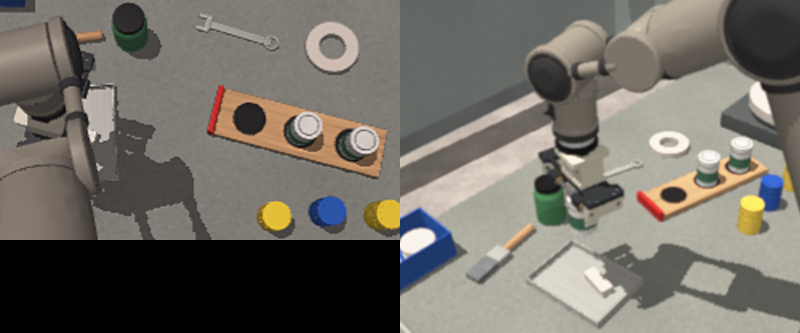

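The two views show the heavy tin held upright over the tray. The first mark is empty, and the other two tins stand on theirs. I'll let it settle, check, and hand in.

>>> send_rows(moves=[[0,0,0,0],[0,0,0,0],[0,0,0,0],[0,0,0,0],[0,0,0,0],[0,0,0,0],[0,0,0,0],[0,0,0,0]])

```text
time: 30.3
tool_pos: [507.7, 216.0, 193.4]
tcp_rot: [0.663, 1.571, -1.156]
contact_force: [0.5, -0.2, -5.7]
grip_width: 53.5
```

```bash
python3 - <<'E'
from st import *
from plant import close_job
c=load("top8");h=cv2.cvtColor(c["image"],cv2.COLOR_RGB2HSV)
for b in blobs(((h[...,1]<50)&(h[...,2]>120)).astype(np.uint8),150,(325,198,390,229)):
    if b[1][4]<300: print(b,plane(c,b[0],94).round(1))
print("max joint speed",abs(get_obs()["dq"]).max())
print(close_job())
E
```

```text
t 30.3 pos [507.7 216.  193.4] F [ 0.49 -0.23 -5.72] w 53.5 q6 [ 0.26  0.42  1.5  -0.    1.22  0.51]
[[ 0.     0.97  -0.245]
 [-0.    -0.245 -0.97 ]
 [-1.     0.     0.   ]]
tin1 tool shift [  0.  122.4 319.8]
tin2 tool shift [  0.  123.8 425.1]
tin3 tool shift [  0.  122.7 533.2]
tray tool shift [ 0.   1.3 -0.3]
([342.1, 207.9], [333, 200, 19, 17, 240]) [ 522.3 -226.9   94. ]
([377.1, 217.1], [368, 209, 19, 17, 243]) [ 495.4 -330.8   94. ]
max joint speed 0.0021546926606163
the job is handed in; nothing more can be done
None
```

I lifted each tin about 5 cm in order from the red end, and the wrist read about 6.3 N, 1.8 N and 3.4 N. The first tin, at the red end, is therefore clearly the heaviest at roughly 640 g. The job was handed in at 30 s with that tin gripped and held upright over the tray.

- **Held tin:** by the tool position its centre is about 205 mm above the table, within 2 mm of my estimate of the tray's middle. The two views of the tray differed by about 10 mm. It was still, with joint speeds around 0.002 rad/s.
- **Other two tins:** they stand released on their marks, within about 1 mm of where they started in the top view.
- **Disagreements:** the force readings scatter by roughly 1 N. With the heaviest tin they ran from 5.6 to 8.2 N, which is still well above the other two. Triangulated lid heights came out 2 to 4 mm below the 94 mm given in the text. No check failed.

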